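Unstack the games kit onto its cork mats

ROBOT

A 6-joint arm with a two-finger parallel gripper is mounted at the origin on the work surface. World frame = base frame: x ahead of the robot, y to its left, z up, the work surface at z = 0. Lengths are in m, angles in rad, forces in N, time in s.
With the tool pointing down it reaches from about 0.25 to 0.775 m from the base axis. Payload 4 kg.
Tool frame: the origin (TCP) lies midway between the tips of the shut fingers; the grasp point (between the pads) lies 19 mm behind it; z points along the fingers, y is the line along which they close (so a half turn about z gives the same grasp; the last joint's range is limited). The gripper opens to 85 mm and grips with 20 to 120 N. Pads are 22 mm wide; open, the fingers measure 114 mm over their backs; the gripper's body (76 mm by 85 mm) begins 54 mm behind the grasp point. The pads swing forward as they close: fully open they stand 13 mm farther back than shut.
Start: joints at [1.061, 0.087, 1.371, -0, 1.684, -0.103], TCP at [0.218, 0.505, 0.231] pointing down, gripper open.
Joint ranges: [-3.1, 3.1], [-0.76, 2.03], [0.27, 2.55], [-1.08, 4.22], [0.17, 2.65], [-2.57, 2.57]. Speed limits (rad/s): [2.79, 2.79, 3.14, 3.14, 3.14, 3.14].

INTERFACE

Orientations are given as a unit quaternion [x, y, z, w].
In Python, from bench import sensors, viewer, bot gives the robot as it stands.
- The arm moves only by the tool jog_arm, never from a script. Its argument "increments" is a list of rows, each an object of numbers: "x", "y", "z": the shift along the tool's x, y, z each as a share of 60 mm, from -1 to 1; "turn": the turn about the tool's z as a share of 5 degrees, from -1 to 1; "grip": the gripper's target within -1 to 1 (fully open at 1, half-way at 0, shut at -1). In form: [{"x": .., "y": .., "z": .., "turn": .., "grip": ..}, ...]. A call has 1 to 12 rows; each row shifts and turns the commanded pose from where the row before left it, along the tool's axes as they then stand; what a row does not reach is not made up. A row lasts 1/8 s, in which the tool goes at most 62.5 mm and 10.7 degrees, less where a joint would pass 70% of its speed; a pose out of reach is approached as far as the arm can. A call with a number of a shift or a turn outside -1 to 1 is refused whole. A call with a gripper value outside its range is refused whole. The fingers move at their own pace and stop on an object; "grip_force" is the grip in N (left out, the last holds). Time passes only in rows, so rows that do not move let the fingers close. It gives the time, the measured TCP pose, the force, the opening and the grip force at its end, in the units of the state.
- sensors.get_obs(): the state, without advancing time (a new reading comes with each control period).
- viewer.camera(name): name is "scene" or "top" or "wrist"; returns a dict with "image" (400x640x3 uint8, red, green, blue), "mtx" (3x3 intrinsics, pixels), "cam_to_world" (4x4, takes a point from camera to world coordinates); the wrist camera has in their place "hand_eye" (4x4, takes a point from camera to tool coordinates, whose origin is the TCP and whose axes are the flange's). Camera axes: x right, y up, looking along -z (the intrinsics and any distortion apply to the point x, -y, -z); pixel columns grow to the right and rows downward; lengths in m; the calibration is good to about 2 mm. A picture is of the moment at which its call begins: read the wrist's pose just before it. There is no depth.
- bot.hand_in(): hands the job in; it is judged then, once.
The state is a dict: "time": time; "joint_positions": joint angles; "joint_velocities": joint speeds; "tau": joint torques, N m; "tool_pos": TCP position; "ee_rot": TCP orientation; "wrist_force": force on the tool from outside, world axes, zero at the start; "ft_torque": the same for the moment, N m; "grip_width": finger opening in m; "finger_force": force on a finger pad.
Only numpy, scipy, OpenCV 4.12 (cv2) and the standard library are available. Lean on these libraries where they do the work, as an engineer would, in place of code of your own. Each camera call takes 0.05 s, during which the arm holds its last target. There are 200 camera calls.

TASK

Take the stack on the cart apart from the top down, one thing at a time, and set each thing on the cork mat cut to its own outline: round tin, hexagonal dice box, short organizer, long organizer. Keep everything upright, and leave each one resting flat and centred on its mat without overhanging it anywhere, the two organizers lined up with the long sides of their mats. Do not disturb the red mallet or the open bamboo dice tray.

Things in the scene. Friction and masses are not known exactly. Their poses are not given: they have to be found in the camera images.
- token_tin_center (a point): Round steel token tin with a flat lid, 42 mm in diameter, 36 mm tall, 0.08 to 0.17 kg; the top of the stack, standing on the dice box. Point at its centre, half-way up; z up.
- dice_box_center (a point): Closed pale bamboo dice box, a hexagonal block 54 mm across the flats (62 mm across the corners), 30 mm tall, 0.06 to 0.13 kg; second from the top, lying on the short organizer. Point at its centre, half-way up; z up, y square to one pair of opposite flat sides (the other pairs at 60 and 120 degrees), x towards a corner.
- short_organizer_center (a point): Clear plastic compartment organizer with its hinged lid latched shut (it stays shut), 96 x 60 x 34 mm, 0.12 to 0.24 kg; third from the top, lying on the long organizer. Point at its centre, half-way up; x along its long side, y across it, z up.
- long_organizer_center (a point): Clear plastic compartment organizer with its hinged lid latched shut (it stays shut), 160 x 62 x 34 mm, 0.2 to 0.4 kg; the bottom of the stack, on the cart top. Point at its centre, half-way up; x along its long side, y across it, z up.
- round_mat: Round cork mat, 66 mm in diameter, 4 mm thick; for the token tin. Fixed to the cart. Origin at the centre of its underside, on the cart top (z = 0); z up. Lies flat; may be turned up to about 40 degrees.
- hex_mat: Hexagonal cork mat, 78 mm across the flats, 4 mm thick; for the dice box. y square to one pair of its flat sides. Fixed to the cart. Origin at the centre of its underside, on the cart top (z = 0); z up. Lies flat; may be turned up to about 40 degrees.
- short_mat: Short rectangular cork mat, 120 x 84 mm, 4 mm thick; for the short organizer. x along its long side. Fixed to the cart. Origin at the centre of its underside, on the cart top (z = 0); z up. Lies flat; may be turned up to about 40 degrees.
- long_mat: Long rectangular cork mat, 184 x 86 mm, 4 mm thick; for the long organizer. x along its long side. Fixed to the cart. Origin at the centre of its underside, on the cart top (z = 0); z up. Lies flat; may be turned up to about 40 degrees.
- mallet_mid (a point): Bystander: red wooden tabletop-croquet mallet lying on the cart at the right-hand side (-y) of the work; about 210 mm long along its x, a head 75 mm wide and 34 mm thick at its +x end. Point near its middle, 17 mm above the cart top.
- dice_tray: Bystander: open bamboo dice tray, 110 (its x) x 160 (its y) x 26 mm, holding three glass gems, at the left-hand side (+y) of the work, its long side pointing away from the robot. Origin at the centre of its underside.
There are look-alikes about, which are no part of the job. Leave any black or grey look-alike of the long_mat alone. What is shaped like the part that bears long_organizer_center but orange is not meant.

How it is judged:
By the outcome, as a careful person would: the job done as asked, in the order asked, and still so for the second after the job is handed in, with the robot touching nothing.
It also fails if it takes over 131 s, if anything falls off the work surface, if the arm or the gripper's body presses on something with over 40 N, if the wrist force passes 120 N, or if a joint passes its speed limit or range.

## Working session

There is one attempt and no reset: what is moved stays moved. The work goes in short steps, Python scripts to look and compute and a tool call to move; the robot and the scene stay as the last step left them, time stands still between calls to the robot, and variables do not carry over. Pictures are saved under pics/ and viewed, at most 17 in all, crops included, and the job is handed in when it is done.

Besides the shell and the picture viewer there is one more tool, called after "Request:" by a JSON object that holds its "fn" and its "kwargs", one argument or row to a line. jog_arm: Moves the arm, as the interface text tells. Its arguments: {"type":"object","properties":{"increments":{"type":"array","items":{"type":"object","properties":{"x":{"type":"number"},"y":{"type":"number"},"z":{"type":"number"},"turn":{"type":"number"},"grip":{"type":"number"}}}},"grip_force":{"type":"number"}},"required":["increments"]}

```bash
mkdir -p pics; python3 - <<'E'
from bench import sensors, viewer, bot
import cv2,numpy as np
for n in ("top","scene"):
    c=viewer.camera(n); cv2.imwrite(f"pics/{n}0.png",c["image"][:,:,::-1]); print(n,c["mtx"].tolist(),np.round(c["cam_to_world"],4).tolist(),[k for k in c])
o=sensors.get_obs();print(o)
E
```

```text
top [[501.0210989791615, 0.0, 318.48825407822756], [0.0, 501.0210989791615, 202.74245724050095], [0.0, 0.0, 1.0]] [[-0.0062, 0.9892, -0.1467, 0.2681], [-0.9999, -0.0038, 0.0161, 0.018], [0.0154, 0.1467, 0.9891, 1.7179], [0.0, 0.0, 0.0, 1.0]] ['image', 'mtx', 'cam_to_world']
scene [[454.3484828851377, 0.0, 318.93041380608014], [0.0, 454.3484828851377, 202.51378000207978], [0.0, 0.0, 1.0]] [[0.6441, -0.4554, 0.6146, 1.2352], [0.7649, 0.3851, -0.5163, -0.6044], [-0.0015, 0.8027, 0.5964, 0.7857], [0.0, 0.0, 0.0, 1.0]] ['image', 'mtx', 'cam_to_world']
{'time': 0.1, 'joint_positions': array([ 1.06094164e+00,  8.79148313e-02,  1.37209101e+00, -1.11441186e-05,
        1.68360369e+00, -1.03095284e-01]), 'joint_velocities': array([ 1.83077785e-03, -4.94218001e-04, -2.58107779e-03,  6.81556525e-04,
        9.56052445e-05, -6.20214176e-04]), 'tau': array([ 2.11043967e-03, -3.53015471e+01, -3.14218426e+01, -1.63554205e-04,
        7.99256901e-03, -1.33592030e-05]), 'tool_pos': array([0.21738838, 0.50473544, 0.23024388]), 'ee_rot': array([ 2.01981026e-01,  9.79388916e-01, -9.63119243e-04, -2.98966515e-04]), 'wrist_force': array([-0.84567088, -0.11651467, -0.12884967]), 'ft_torque': array([-0.01998436,  0.00207808,  0.02971302]), 'finger_force': 0.0, 'grip_width': 0.08531600993806729}
```

View pics/top0.png

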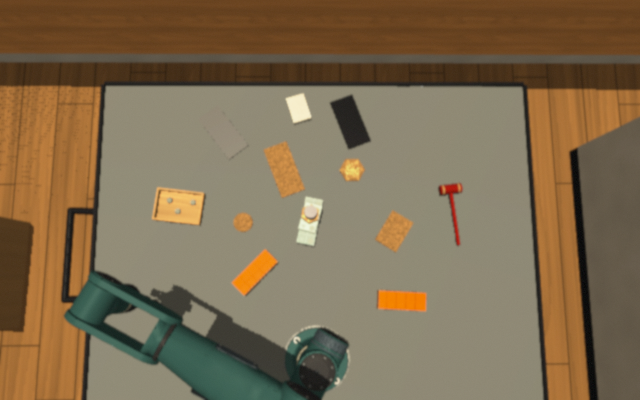

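View pics/scene0.png

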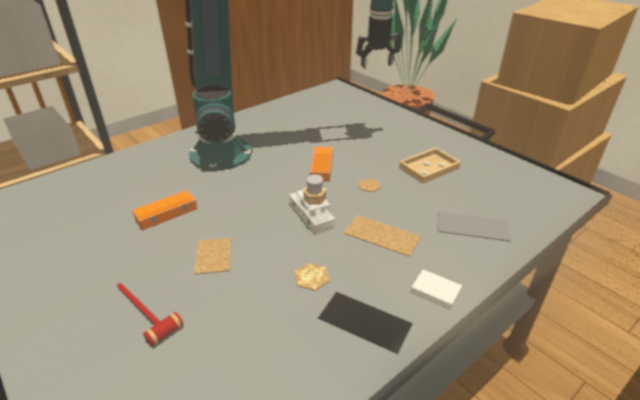

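Top view: the stack is at (310,220). The cork mats are round (243,222), hex (352,170), short (395,230) and long (283,168). The long-mat look-alikes are black (350,121) and grey (225,133), so the cork-coloured one at (283,168) is the one meant. The orange organizers at (255,272) and (402,300) are decoys. The clear organizer at the bottom of the stack is the one meant. The mallet is at (453,212) and the tray at (178,206). I'll confirm this in an enlarged crop and measure.

```bash
cat > h.py <<'E'
from bench import sensors, viewer, bot
import cv2,numpy as np
from scipy.spatial.transform import Rotation as R
def cam(n):
    o=sensors.get_obs(); c=viewer.camera(n)
    if n=="wrist":
        T=np.eye(4);T[:3,:3]=R.from_quat(o["ee_rot"]).as_matrix();T[:3,3]=o["tool_pos"];c["cam_to_world"]=T@c["hand_eye"]
    return c
def ray(c,uv,z):
    uv=np.atleast_2d(np.asarray(uv,float)); K=c["mtx"];T=c["cam_to_world"]
    d=np.c_[(uv[:,0]-K[0,2])/K[0,0],-(uv[:,1]-K[1,2])/K[1,1],-np.ones(len(uv))]@T[:3,:3].T
    return T[:3,3]+d*((z-T[2,3])/d[:,2])[:,None]
def proj(c,p):
    T=np.linalg.inv(c["cam_to_world"]);q=T[:3,:3]@np.asarray(p)+T[:3,3];K=c["mtx"]
    return np.array([K[0,0]*q[0]/-q[2]+K[0,2],-K[1,1]*q[1]/-q[2]+K[1,2]])
def rect(w):  # world xy points -> centre, sides, long-side angle deg
    (c,s,a)=cv2.minAreaRect((np.asarray(w)[:,:2]*1000).astype(np.float32))
    if s[0]<s[1]: s=(s[1],s[0]);a+=90
    return np.round(c,1),np.round(s,1),round((a+90)%180-90,1)
def hsv(c): return cv2.cvtColor(c["image"],cv2.COLOR_RGB2HSV)
def blobs(m,mn=60):
    m=cv2.morphologyEx(m,cv2.MORPH_CLOSE,np.ones((3,3)))
    return [k for k in cv2.findContours(m,cv2.RETR_EXTERNAL,cv2.CHAIN_APPROX_NONE)[0] if cv2.contourArea(k)>mn]
E
python3 - <<'E'
from h import *
c=cam("top");h=hsv(c)
m=cv2.inRange(h,(5,90,90),(28,255,255)); m[:85]=0;m[:,:100]=0;m[:,530:]=0
for k in blobs(m):
    print(np.round(k[:,0].mean(0)),cv2.contourArea(k),*rect(ray(c,k[:,0],.004)))
im=c["image"][140:260,220:420,::-1]
cv2.imwrite("pics/crop0.png",cv2.resize(im,None,fx=4,fy=4,interpolation=cv2.INTER_CUBIC))
c=cam("wrist"); print(c["mtx"],np.round(c["hand_eye"],4).tolist(),[k for k in c]); print(R.from_quat(sensors.get_obs()["ee_rot"]).as_matrix().round(3))
E
```

```text
[402. 300.] 951.0 [ 189.1 -287.5] [167.2  67.8] 86.6
[254. 272.] 958.5 [287.2 208.5] [162.9  67.6] -44.9
[243. 222.] 287.5 [458.2 251.3] [65.8 65.1] 0.8
[394. 231.] 857.0 [ 424.  -268.6] [123.9  87.4] -32.0
[310. 216.] 70.5 [478.9  22.5] [59.5 47.6] 78.4
[178. 206.] 1585.5 [513.6 473.5] [169.9 117.6] 82.9
[352. 170.] 424.5 [ 638.9 -127.1] [89.  80.6] 32.6
[284. 169.] 1273.5 [642.1 111. ] [187.4  89.3] 21.0
[[339.76519149   0.         319.70582001]
 [  0.         339.76519149 203.28509536]
 [  0.           0.           1.        ]] [[0.0006, 0.9465, 0.3228, 0.0828], [1.0, -0.0007, 0.0002, 0.0006], [0.0004, 0.3228, -0.9465, -0.1421], [0.0, 0.0, 0.0, 1.0]] ['image', 'mtx', 'hand_eye', 'cam_to_world']
[[-0.918  0.396 -0.001]
 [ 0.396  0.918 -0.001]
 [ 0.    -0.001 -1.   ]]
```

View pics/crop0.png

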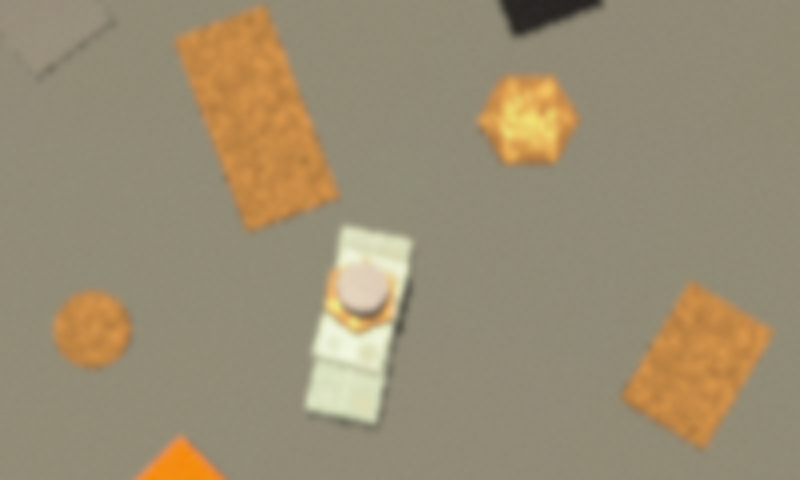

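The crop shows cork mats at long (258,118), hex (529,120), round (93,330) and short (700,365), and the clear stack at (360,320). The black and grey look-alikes sit apart from these, so the identification holds. Next I'll locate the stack and plan the approach.

```bash
cat >> h.py <<'E'
def plan(x,y,z,phi):  # from present pose: shares in tool axes (before turning), phi = heading of tool y (deg)
    o=sensors.get_obs();M=R.from_quat(o["ee_rot"]).as_matrix()
    d=M.T@(np.array([x,y,z])-o["tool_pos"])/.06; p=np.degrees(np.arctan2(M[1,1],M[0,1]))
    t=((p-phi)+90)%180-90
    print("pos",o["tool_pos"].round(4),"phi",round(p,2),"w",round(o["grip_width"],4),"t",round(o["time"],2),"| shares xyz",d.round(3),"turn",round(t/5,3))
E
python3 - <<'E'
from h import *
c=cam("top");p=ray(c,[310.5,211],.134)[0];print(p)
print(ray(c,[[300,237],[320,222],[328,200],[305,198]],.034)) 
plan(p[0],p[1],.26,79)
E
```

```text
[0.47643482 0.01781098 0.134     ]
[[ 0.4015816   0.05343459  0.034     ]
 [ 0.45197359 -0.01415162  0.034     ]
 [ 0.52708153 -0.04186705  0.034     ]
 [ 0.53426078  0.03633687  0.034     ]]
pos [0.2175 0.5049 0.2308] phi 66.69 w 0.0854 t 0.25 | shares xyz [-7.175 -5.749 -0.482] turn -2.462
```

Request:
{"fn": "jog_arm", "kwargs": {
  "increments": [
    {"x": 0, "y": 0, "z": -0.48},
    {"x": -0.72, "y": -0.575},
    {"x": -0.72, "y": -0.575},
    {"x": -0.72, "y": -0.575},
    {"x": -0.72, "y": -0.575},
    {"x": -0.72, "y": -0.575},
    {"x": -0.72, "y": -0.575},
    {"x": -0.72, "y": -0.575},
    {"x": -0.72, "y": -0.575},
    {"x": -0.72, "y": -0.575},
    {"x": -0.72, "y": -0.575},
    {"turn": -1}
  ]
}}

```text
invalid input
```

Request:
{"fn": "jog_arm", "kwargs": {
  "increments": [
    {"turn": -1},
    {"turn": -0.4},
    {},
    {},
    {}
  ]
}}

```text
invalid input
```

```bash
python3 - <<'E'
from h import *
plan(.4764,.0178,.26,79)
c=cam("wrist");cv2.imwrite("pics/w1.png",c["image"][:,:,::-1])
print(proj(c,[.4764,.0178,.134]))
E
```

```text
pos [0.2175 0.5049 0.2308] phi 66.69 w 0.0854 t 0.25 | shares xyz [-7.175 -5.749 -0.482] turn -2.462
[ 20.19126012 557.13978043]
```

View pics/w1.png

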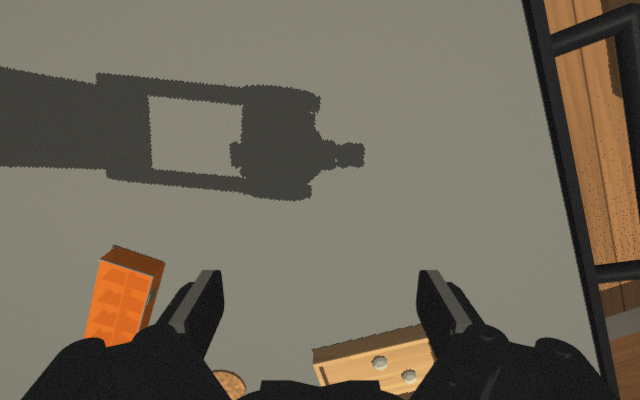

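The arm has not moved, because both calls were refused: rows need every field. The picture shows the open cart, with the fingertips at row ~272. I'll send complete rows.

Request:
{"fn": "jog_arm", "kwargs": {
  "increments": [
    {"x": 0, "y": 0, "z": -0.48, "turn": 0, "grip": 1},
    {"x": -0.72, "y": -0.575, "z": 0, "turn": 0, "grip": 1},
    {"x": -0.72, "y": -0.575, "z": 0, "turn": 0, "grip": 1},
    {"x": -0.72, "y": -0.575, "z": 0, "turn": 0, "grip": 1},
    {"x": -0.72, "y": -0.575, "z": 0, "turn": 0, "grip": 1},
    {"x": -0.72, "y": -0.575, "z": 0, "turn": 0, "grip": 1},
    {"x": -0.72, "y": -0.575, "z": 0, "turn": 0, "grip": 1},
    {"x": -0.72, "y": -0.575, "z": 0, "turn": 0, "grip": 1},
    {"x": -0.72, "y": -0.575, "z": 0, "turn": 0, "grip": 1},
    {"x": -0.72, "y": -0.575, "z": 0, "turn": 0, "grip": 1},
    {"x": -0.72, "y": -0.575, "z": 0, "turn": 0, "grip": 1},
    {"x": 0, "y": 0, "z": 0, "turn": -1, "grip": 1}
  ],
  "grip_force": 40
}}

```text
time: 1.8
tool_pos: [0.4789, 0.0139, 0.2593]
ee_rot: [0.161, 0.987, -0.0, -0.0]
wrist_force: [-0.4, 1.8, -0.4]
grip_width: 0.0854
finger_force: 0.0
```

Request:
{"fn": "jog_arm", "kwargs": {
  "increments": [
    {"x": 0, "y": 0, "z": 0, "turn": -1, "grip": 1},
    {"x": 0, "y": 0, "z": 0, "turn": -0.4, "grip": 1},
    {"x": 0, "y": 0, "z": 0, "turn": 0, "grip": 1},
    {"x": 0, "y": 0, "z": 0, "turn": 0, "grip": 1}
  ]
}}

```text
time: 2.3
tool_pos: [0.4778, 0.0176, 0.2602]
ee_rot: [0.099, 0.995, 0.0, 0.0]
wrist_force: [-0.7, 0.9, 0.2]
grip_width: 0.0851
finger_force: 0.0
```

```bash
python3 - <<'E'
from h import *
plan(.4764,.0178,.26,79)
c=cam("wrist");cv2.imwrite("pics/w1b.png",c["image"][:,:,::-1])
print(proj(c,[.4764,.0178,.134]))
E
```

```text
pos [0.4778 0.0176 0.2602] phi 78.68 w 0.0851 t 2.3 | shares xyz [ 0.023 -0.001  0.003] turn -0.064
[319.03829913 191.59007815]
```

View pics/w1b.png

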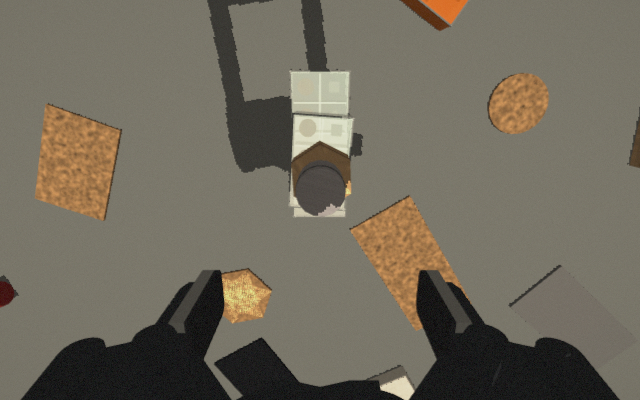

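The wrist view shows the tin lid at about (320,189). A dice-box corner points up at (320,142), so its flats are square to the tool's y. Both organizers are aligned with the tool. The round, short and long mats are visible too.

```bash
python3 - <<'E'
from h import *
c=cam("wrist")
t=ray(c,[[320.5,189]],.134)[0];print(t.round(4))
h=hsv(c);m=cv2.inRange(h,(5,90,60),(25,255,255))
for k in blobs(m,300): print(np.round(k[:,0].mean(0)),*rect(ray(c,k[:,0],.004)))
for z,uv in ((.034,[[290,71],[349,71],[345,216],[294,216]]),(.068,[[294,114],[353,118]]),(.098,[[320,142],[292,160],[350,158]])): print(z,ray(c,uv,z)[:,:2].round(4).tolist())
plan(t[0],t[1],.101,79)
E
```

```text
[0.4745 0.0194 0.134 ]
[243. 296.] [ 642.  -117.1] [87.7 67.2] -15.4
[413. 265.] [642.3 110.6] [185.4  86. ] 21.0
[321. 169.] [488.4  17.7] [72.1 65.5] 77.6
[ 76. 162.] [ 426.  -267.8] [121.5  85.9] -32.0
[518. 103.] [457.5 249.4] [67.1 64.8] 78.7
[435.   9.] [350.  163.5] [68.  27.8] 78.7
0.034 [[0.3755, 0.0078], [0.3872, 0.0663], [0.541, 0.0354], [0.5295, -0.0226]]
0.068 [[0.4156, 0.0055], [0.4302, 0.0601]]
0.098 [[0.442, 0.0255], [0.453, -0.0026], [0.4615, 0.0493]]
pos [0.4778 0.0176 0.2602] phi 78.69 w 0.0852 t 2.4 | shares xyz [0.061 0.019 2.653] turn -0.062
```

Request:
{"fn": "jog_arm", "kwargs": {
  "increments": [
    {"x": 0.06, "y": 0.02, "z": 0.7, "turn": -0.06, "grip": 1},
    {"x": 0, "y": 0, "z": 0.7, "turn": 0, "grip": 1},
    {"x": 0, "y": 0, "z": 0.7, "turn": 0, "grip": 1},
    {"x": 0, "y": 0, "z": 0.55, "turn": 0, "grip": 1},
    {"x": 0, "y": 0, "z": 0, "turn": 0, "grip": -1},
    {"x": 0, "y": 0, "z": 0, "turn": 0, "grip": -1},
    {"x": 0, "y": 0, "z": 0, "turn": 0, "grip": -1},
    {"x": 0, "y": 0, "z": 0, "turn": 0, "grip": -1},
    {"x": 0, "y": 0, "z": 0, "turn": 0, "grip": -1},
    {"x": 0, "y": 0, "z": 0, "turn": 0, "grip": -1}
  ],
  "grip_force": 30
}}

```text
time: 3.65
tool_pos: [0.4762, 0.019, 0.1035]
ee_rot: [0.096, 0.995, 0.0, 0.002]
wrist_force: [0.2, -1.2, 6.4]
grip_width: 0.0411
finger_force: 31.0
```

```bash
python3 - <<'E'
from h import *
plan(.4578,.2503,.2,79); print(sensors.get_obs()["finger_force"],sensors.get_obs()["wrist_force"])
E
```

```text
pos [0.4762 0.019  0.1035] phi 78.99 w 0.0411 t 3.65 | shares xyz [ 1.03   3.726 -1.612] turn -0.003
30.95237910747528 [ 0.18780093 -1.16690058  6.38066158]
```

Request:
{"fn": "jog_arm", "kwargs": {
  "increments": [
    {"x": 0, "y": 0, "z": -0.4, "turn": 0, "grip": -1},
    {"x": 0, "y": 0, "z": -0.6, "turn": 0, "grip": -1},
    {"x": 0, "y": 0, "z": -0.6, "turn": 0, "grip": -1},
    {"x": 0.25, "y": 0.75, "z": 0, "turn": 0, "grip": -1},
    {"x": 0.26, "y": 0.75, "z": 0, "turn": 0, "grip": -1},
    {"x": 0.26, "y": 0.75, "z": 0, "turn": 0, "grip": -1},
    {"x": 0.26, "y": 0.75, "z": 0, "turn": 0, "grip": -1},
    {"x": 0, "y": 0.73, "z": 0, "turn": 0, "grip": -1},
    {"x": 0, "y": 0, "z": 0.7, "turn": 0, "grip": -1},
    {"x": 0, "y": 0, "z": 0.7, "turn": 0, "grip": -1},
    {"x": 0, "y": 0, "z": 0, "turn": 0, "grip": -1},
    {"x": 0, "y": 0, "z": 0, "turn": 0, "grip": -1}
  ]
}}

```text
time: 5.15
tool_pos: [0.4574, 0.251, 0.1147]
ee_rot: [0.096, 0.995, 0.001, 0.001]
wrist_force: [1.0, -0.1, -0.4]
grip_width: 0.0412
finger_force: 30.9
```

```bash
python3 - <<'E'
from h import *
plan(.4578,.2503,.0095,79); print(sensors.get_obs()["wrist_force"])
c=cam("wrist");cv2.imwrite("pics/w2.png",c["image"][:,:,::-1])
E
```

```text
pos [0.4574 0.251  0.1147] phi 78.98 w 0.0412 t 5.15 | shares xyz [-0.005 -0.013  1.753] turn -0.004
[ 1.0022861  -0.14308554 -0.36144127]
```

View pics/w2.png

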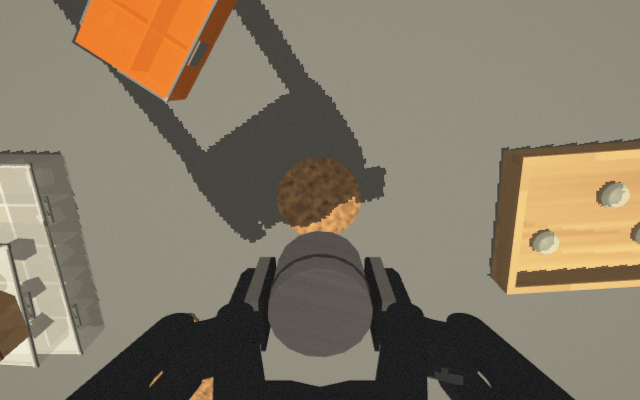

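The tin hangs upright in the fingers, with its lid at (320,305). The round mat is just beyond it at (320,195). I'll lower it.

```bash
python3 - <<'E'
from h import *
c=cam("wrist"); print(ray(c,[[320,305]],sensors.get_obs()["tool_pos"][2]+.0305),sensors.get_obs()["tool_pos"])
h=hsv(c);m=cv2.inRange(h,(5,80,30),(25,255,255))
for k in blobs(m,300): print(np.round(k[:,0].mean(0)),*rect(ray(c,k[:,0],.004)))
E
```

```text
[[0.45478161 0.25242454 0.14637079]] [0.45820098 0.2512392  0.11587079]
[204. 390.] [625.8 101.5] [31.5 24.4] -16.8
[  9. 323.] [526.7 -41.1] [78.3 26. ] -28.0
[318. 196.] [456.1 250.7] [65.3 63.2] 79.0
[570. 216.] [516.8 450.3] [129.5 126.7] 83.1
[163.  33.] [315.  167.1] [82.4 79.3] -45.0
```

Request:
{"fn": "jog_arm", "kwargs": {
  "increments": [
    {"x": 0, "y": 0, "z": 0.6, "turn": 0, "grip": -1},
    {"x": 0, "y": 0, "z": 0.6, "turn": 0, "grip": -1},
    {"x": 0, "y": 0, "z": 0.4, "turn": 0, "grip": -1},
    {"x": 0, "y": 0, "z": 0, "turn": 0, "grip": -1},
    {"x": 0, "y": 0, "z": 0.07, "turn": 0, "grip": -1},
    {"x": 0, "y": 0, "z": 0.05, "turn": 0, "grip": -1},
    {"x": 0, "y": 0, "z": 0.04, "turn": 0, "grip": -1},
    {"x": 0, "y": 0, "z": 0, "turn": 0, "grip": -1},
    {"x": 0, "y": 0, "z": 0, "turn": 0, "grip": -1}
  ]
}}

```text
time: 6.38
tool_pos: [0.4575, 0.2511, 0.0095]
ee_rot: [0.096, 0.995, 0.001, 0.001]
wrist_force: [-2.6, -1.7, 4.9]
grip_width: 0.0412
finger_force: 31.3
```

Request:
{"fn": "jog_arm", "kwargs": {
  "increments": [
    {"x": 0, "y": 0, "z": 0, "turn": 0, "grip": 1},
    {"x": 0, "y": 0, "z": 0, "turn": 0, "grip": 1},
    {"x": 0, "y": 0, "z": 0, "turn": 0, "grip": 1},
    {"x": 0, "y": 0, "z": 0, "turn": 0, "grip": 1},
    {"x": 0, "y": 0, "z": -0.5, "turn": 0, "grip": 1},
    {"x": 0, "y": 0, "z": -1, "turn": 0, "grip": 1},
    {"x": 0, "y": 0, "z": -1, "turn": 0, "grip": 1},
    {"x": 0, "y": 0, "z": -1, "turn": 0, "grip": 1},
    {"x": 0, "y": 0, "z": 0, "turn": 0, "grip": 1},
    {"x": 0, "y": 0, "z": 0, "turn": 0, "grip": 1}
  ]
}}

```text
time: 7.62
tool_pos: [0.4564, 0.2506, 0.2171]
ee_rot: [0.096, 0.995, -0.0, -0.0]
wrist_force: [0.1, -0.4, -0.2]
grip_width: 0.0856
finger_force: 0.0
```

```bash
python3 - <<'E'
from h import *
c=cam("wrist");cv2.imwrite("pics/w3.png",c["image"][:,:,::-1])
plan(.458,.02,.22,79)
E
```

```text
pos [0.4559 0.2504 0.2158] phi 78.99 w 0.0852 t 7.67 | shares xyz [-0.767 -3.763 -0.065] turn -0.002
```

View pics/w3.png

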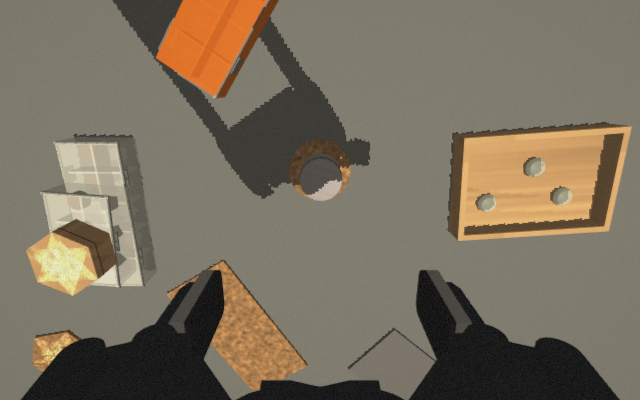

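The tin stands upright within its mat, with its lid at (321,178) and the mat at (320,168). Next I'll go back over the stack for the dice box.

Request:
{"fn": "jog_arm", "kwargs": {
  "increments": [
    {"x": -0.15, "y": -0.75, "z": 0, "turn": 0, "grip": 1},
    {"x": -0.15, "y": -0.75, "z": 0, "turn": 0, "grip": 1},
    {"x": -0.15, "y": -0.75, "z": 0, "turn": 0, "grip": 1},
    {"x": -0.15, "y": -0.75, "z": 0, "turn": 0, "grip": 1},
    {"x": -0.15, "y": -0.75, "z": 0, "turn": 0, "grip": 1},
    {"x": 0, "y": 0, "z": 0, "turn": 0, "grip": 1},
    {"x": 0, "y": 0, "z": 0, "turn": 0, "grip": 1},
    {"x": 0, "y": 0, "z": 0, "turn": 0, "grip": 1}
  ]
}}

```text
time: 8.68
tool_pos: [0.4575, 0.0223, 0.2167]
ee_rot: [0.095, 0.995, 0.0, -0.001]
wrist_force: [0.4, 0.4, 0.3]
grip_width: 0.0854
finger_force: 0.0
```

```bash
python3 - <<'E'
from h import *
c=cam("wrist");cv2.imwrite("pics/w4.png",c["image"][:,:,::-1])
plan(.474,.0195,.066,79)
h=hsv(c);m=cv2.inRange(h,(5,60,30),(28,255,255))
for k in blobs(m,300): print(np.round(k[:,0].mean(0)),*rect(ray(c,k[:,0],.098)),*rect(ray(c,k[:,0],.004)))
E
```

```text
pos [0.4576 0.0223 0.2169] phi 79.1 w 0.0857 t 8.72 | shares xyz [-0.28   0.004  2.515] turn 0.02
[237. 331.] [574.4 -76.2] [67.6 44.6] -32.8 [ 645.7 -117.5] [91.9 60.7] -32.8
[408. 291.] [572.1  91.6] [137.7  64. ] 20.9 [642.6 110.7] [187.3  87. ] 20.9
[320. 212.] [472.3  20.2] [68.2 54.3] -8.5 [506.7  13.7] [92.8 73.8] -8.5
[ 52. 187.] [ 412.8 -186.5] [89.9 63.8] -32.1 [ 425.9 -267.5] [122.3  86.7] -32.1
[531. 126.] [434.4 190.1] [48.6 42.8] -24.1 [455.2 244.8] [66.1 58.3] -24.1
[451.  15.] [352.9 132.9] [63.7 30.2] 79.1 [344.4 166.9] [86.7 41.1] 79.1
```

View pics/w4.png

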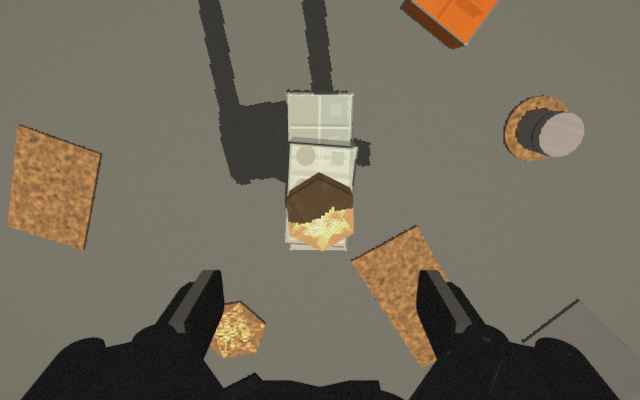

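The dice box is at (320,212), with two flats facing the fingers. Its centre is near (0.475, 0.020). Descending to grasp it.

Request:
{"fn": "jog_arm", "kwargs": {
  "increments": [
    {"x": -0.29, "y": 0, "z": 0.5, "turn": -0.3, "grip": 1},
    {"x": 0, "y": 0, "z": 0.8, "turn": 0, "grip": 1},
    {"x": 0, "y": 0, "z": 0.7, "turn": 0, "grip": 1},
    {"x": 0, "y": 0, "z": 0.45, "turn": 0, "grip": 1},
    {"x": 0, "y": 0, "z": 0, "turn": 0, "grip": 1},
    {"x": 0, "y": 0, "z": 0, "turn": 0, "grip": -1},
    {"x": 0, "y": 0, "z": 0, "turn": 0, "grip": -1},
    {"x": 0, "y": 0, "z": 0, "turn": 0, "grip": -1},
    {"x": 0, "y": 0, "z": 0, "turn": 0, "grip": -1},
    {"x": 0, "y": 0, "z": 0, "turn": 0, "grip": -1}
  ]
}}

```text
time: 9.98
tool_pos: [0.4766, 0.0181, 0.0728]
ee_rot: [0.083, 0.997, 0.0, 0.002]
wrist_force: [-0.1, 1.2, 5.5]
grip_width: 0.0533
finger_force: 33.8
```

```bash
python3 - <<'E'
from h import *
plan(.639,-.127,.17,60)
E
```

```text
pos [0.4766 0.0181 0.0728] phi 80.5 w 0.0533 t 9.97 | shares xyz [-3.076 -1.936 -1.609] turn 4.099
```

Request:
{"fn": "jog_arm", "kwargs": {
  "increments": [
    {"x": 0, "y": 0, "z": -0.3, "turn": 0, "grip": -1},
    {"x": 0, "y": 0, "z": -0.6, "turn": 0, "grip": -1},
    {"x": 0, "y": 0, "z": -0.7, "turn": 0, "grip": -1},
    {"x": -0.77, "y": -0.48, "z": 0, "turn": 0, "grip": -1},
    {"x": -0.77, "y": -0.48, "z": 0, "turn": 0, "grip": -1},
    {"x": -0.77, "y": -0.48, "z": 0, "turn": 0, "grip": -1},
    {"x": -0.77, "y": -0.48, "z": 0, "turn": 0, "grip": -1},
    {"x": 0, "y": 0, "z": 0, "turn": 1, "grip": -1},
    {"x": 0, "y": 0, "z": 0, "turn": 1, "grip": -1},
    {"x": 0, "y": 0, "z": 0, "turn": 1, "grip": -1},
    {"x": 0, "y": 0, "z": 0, "turn": 1, "grip": -1},
    {"x": 0, "y": 0, "z": 0, "turn": 0.1, "grip": -1}
  ]
}}

```text
time: 11.48
tool_pos: [0.6379, -0.1263, 0.166]
ee_rot: [0.259, 0.966, -0.0, -0.001]
wrist_force: [0.3, 0.2, -1.9]
grip_width: 0.0533
finger_force: 33.0
```

Request:
{"fn": "jog_arm", "kwargs": {
  "increments": [
    {"x": 0, "y": 0, "z": 0, "turn": 0, "grip": -1},
    {"x": 0, "y": 0, "z": 0, "turn": 0, "grip": -1},
    {"x": 0, "y": 0, "z": 0, "turn": 0, "grip": -1}
  ]
}}

```text
time: 11.85
tool_pos: [0.6381, -0.1262, 0.1665]
ee_rot: [0.259, 0.966, 0.0, -0.0]
wrist_force: [0.2, 0.3, -1.9]
grip_width: 0.0532
finger_force: 33.0
```

```bash
python3 - <<'E'
from h import *
plan(.639,-.127,.0088,60)
c=cam("wrist");cv2.imwrite("pics/w5.png",c["image"][:,:,::-1])
h=hsv(c);m=cv2.inRange(h,(5,60,30),(28,255,255))
for k in blobs(m,300): print(np.round(k[:,0].mean(0)),*rect(ray(c,k[:,0],.004)),*rect(ray(c,k[:,0],sensors.get_obs()["tool_pos"][2]+.0252)))
E
```

```text
pos [ 0.6381 -0.1262  0.1665] phi 60.01 w 0.0532 t 11.85 | shares xyz [-0.019 -0.005  2.628] turn 0.003
[608. 374.] [1001.2   34.3] [90.8 90.7] 76.9 [733.4 -38.7] [34.8 34.8] 76.9
[320. 252.] [ 710.2 -166.5] [249.3 142.5] -29.4 [ 621.7 -115.8] [95.6 54.7] -29.4
[565.  55.] [643.1 110.1] [185.2  88.1] 20.8 [596.   -9.6] [71.1 33.8] 20.8
[49. 64.] [ 436.5 -274.3] [97.3 87.7] -31.8 [ 516.7 -157.1] [37.3 33.6] -31.8
```

View pics/w5.png

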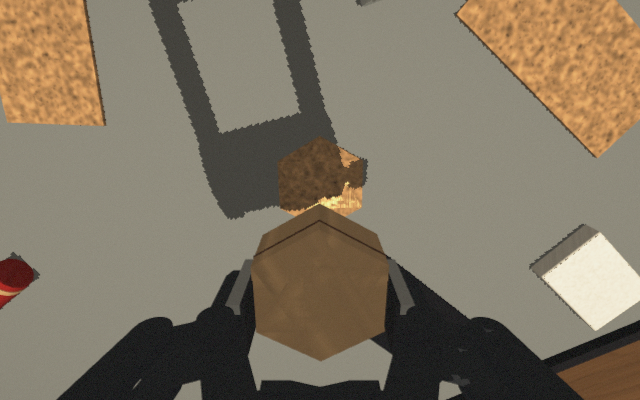

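The box is held level: its top hexagon centre is at (320,290), with a corner towards the camera. Mat corners are at (321,137), (279,157), (279,205) and (366,159).

```bash
python3 - <<'E'
from h import *
c=cam("wrist");z=sensors.get_obs()["tool_pos"][2]
print("mat",ray(c,[[322,182],[321,137],[279,157],[279,205],[366,159]],.004)[:,:2].round(4).tolist(),"box",ray(c,[[320,290]],z+.0252)[0].round(4))
E
```

```text
mat [[0.6397, -0.1239], [0.6034, -0.1041], [0.5999, -0.146], [0.6389, -0.1705], [0.6409, -0.0786]] box [ 0.6329 -0.1222  0.1917]
```

Request:
{"fn": "jog_arm", "kwargs": {
  "increments": [
    {"x": -0.09, "y": 0.01, "z": 0.6, "turn": 0, "grip": -1},
    {"x": 0, "y": 0, "z": 0.8, "turn": 0, "grip": -1},
    {"x": 0, "y": 0, "z": 0.7, "turn": 0, "grip": -1},
    {"x": 0, "y": 0, "z": 0.35, "turn": 0, "grip": -1},
    {"x": 0, "y": 0, "z": 0, "turn": 0, "grip": -1},
    {"x": 0, "y": 0, "z": 0.07, "turn": 0, "grip": -1},
    {"x": 0, "y": 0, "z": 0.06, "turn": 0, "grip": -1},
    {"x": 0, "y": 0, "z": 0.05, "turn": 0, "grip": -1},
    {"x": 0, "y": 0, "z": 0, "turn": 0, "grip": -1},
    {"x": 0, "y": 0, "z": 0, "turn": 0, "grip": -1}
  ]
}}

```text
time: 13.2
tool_pos: [0.6433, -0.1284, 0.009]
ee_rot: [0.259, 0.966, 0.0, 0.0]
wrist_force: [0.1, -0.7, 0.2]
grip_width: 0.0534
finger_force: 33.0
```

Request:
{"fn": "jog_arm", "kwargs": {
  "increments": [
    {"x": 0, "y": 0, "z": 0.02, "turn": 0, "grip": -1},
    {"x": 0, "y": 0, "z": 0, "turn": 0, "grip": -1},
    {"x": 0, "y": 0, "z": 0, "turn": 0, "grip": 1},
    {"x": 0, "y": 0, "z": 0, "turn": 0, "grip": 1},
    {"x": 0, "y": 0, "z": 0, "turn": 0, "grip": 1},
    {"x": 0, "y": 0, "z": -0.5, "turn": 0, "grip": 1},
    {"x": 0, "y": 0, "z": -1, "turn": 0, "grip": 1},
    {"x": 0, "y": 0, "z": -1, "turn": 0, "grip": 1},
    {"x": 0, "y": 0, "z": -1, "turn": 0, "grip": 1},
    {"x": 0, "y": 0, "z": 0, "turn": 0, "grip": 1},
    {"x": 0, "y": 0, "z": 0, "turn": 0, "grip": 1}
  ]
}}

```text
time: 14.58
tool_pos: [0.643, -0.1283, 0.2171]
ee_rot: [0.259, 0.966, 0.0, -0.0]
wrist_force: [-0.4, -0.2, 0.0]
grip_width: 0.0853
finger_force: 0.0
```

```bash
python3 - <<'E'
from h import *
plan(.452,.021,.22,79)
c=cam("wrist");cv2.imwrite("pics/w6.png",c["image"][110:310,170:470,::-1].repeat(2,0).repeat(2,1))
E
```

```text
pos [ 0.643  -0.1283  0.2171] phi 59.99 w 0.0853 t 14.57 | shares xyz [ 4.002  0.563 -0.047] turn -3.802
```

View pics/w6.png

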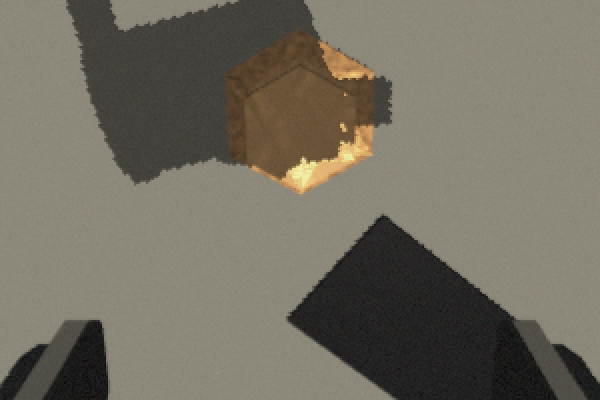

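The dice box sits on the hex mat, with crop left and right margins of 18 and 17 px. I'll check the other direction with rays.

```bash
python3 - <<'E'
from h import *
c=cam("wrist")
f=lambda u,v:(170+u/2,110+v/2)
print("mat",ray(c,[f(300,30),f(227,70),f(374,72),f(227,157),f(373,153)],.004)[:,:2].round(4).tolist())
print("box top",ray(c,[f(300,65),f(245,95),f(357,95)],.034)[:,:2].round(4).tolist())
E
```

```text
mat [[0.6019, -0.1039], [0.6005, -0.1469], [0.6396, -0.0813], [0.6405, -0.1718], [0.6779, -0.1023]]
box top [[0.6134, -0.1106], [0.6126, -0.1406], [0.6395, -0.094]]
```

Request:
{"fn": "jog_arm", "kwargs": {
  "increments": [
    {"x": 0.8, "y": 0.11, "z": 0, "turn": 0, "grip": 1},
    {"x": 0.8, "y": 0.11, "z": 0, "turn": 0, "grip": 1},
    {"x": 0.8, "y": 0.11, "z": 0, "turn": 0, "grip": 1},
    {"x": 0.8, "y": 0.11, "z": 0, "turn": 0, "grip": 1},
    {"x": 0.8, "y": 0.11, "z": 0, "turn": 0, "grip": 1},
    {"x": 0, "y": 0, "z": 0, "turn": -1, "grip": 1},
    {"x": 0, "y": 0, "z": 0, "turn": -1, "grip": 1},
    {"x": 0, "y": 0, "z": 0, "turn": -1, "grip": 1},
    {"x": 0, "y": 0, "z": 0, "turn": -0.8, "grip": 1},
    {"x": 0, "y": 0, "z": 0, "turn": 0, "grip": 1},
    {"x": 0, "y": 0, "z": 0, "turn": 0, "grip": 1}
  ]
}}

```text
time: 16.05
tool_pos: [0.4513, 0.0203, 0.2163]
ee_rot: [0.096, 0.995, 0.0, -0.001]
wrist_force: [-0.5, -0.3, 0.4]
grip_width: 0.0853
finger_force: 0.0
```

```bash
python3 - <<'E'
from h import *
plan(.452,.021,.22,79)
c=cam("wrist");cv2.imwrite("pics/w7.png",c["image"][60:360,120:520,::-1].repeat(2,0).repeat(2,1))
E
```

```text
pos [0.4513 0.0203 0.2163] phi 78.93 w 0.0853 t 16.05 | shares xyz [-0.008  0.014 -0.061] turn -0.013
```

View pics/w7.png

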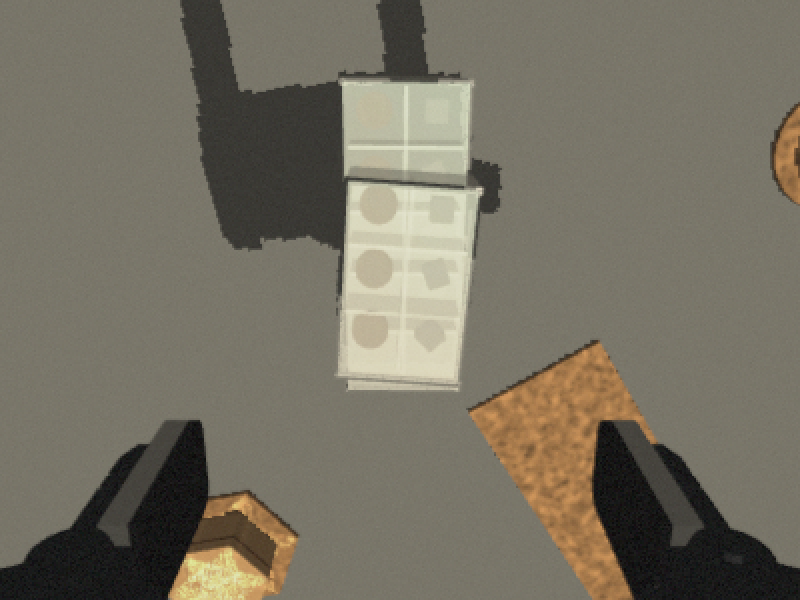

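The dice box is centred, with a 12 mm margin at the near flat as designed. In the crop, the short organizer lid's corners are (348,180), (481,189), (459,383) and (338,376). The long organizer's are (342,81), (472,81), (459,390) and (347,390).

```bash
python3 - <<'E'
from h import *
c=cam("wrist")
f=lambda q:[(120+u/2,60+v/2) for u,v in q]
s=ray(c,f([(348,180),(481,189),(459,383),(338,376)]),.068);print(s.round(4)[:,:2].tolist(),*rect(s),s.mean(0))
s2=ray(c,f([(342,81),(472,81),(459,390),(347,390)]),.034);print(*rect(s2),s2.mean(0))
a=rect(s)[2]
plan(s.mean(0)[0],s.mean(0)[1],.04,a+90)
E
```

```text
[[0.4159, 0.0052], [0.4306, 0.0606], [0.5204, 0.0361], [0.5058, -0.0195]] [468.2  20.6] [93.6 57.5] -15.3 [0.46816548 0.02059324 0.068     ]
[459.1  21.9] [158.1  59.6] -11.6 [0.45908084 0.02194356 0.034     ]
pos [0.4516 0.0202 0.2169] phi 78.95 w 0.0855 t 16.15 | shares xyz [-0.273  0.059  2.949] turn 0.85
```

Request:
{"fn": "jog_arm", "kwargs": {
  "increments": [
    {"x": -0.27, "y": 0.06, "z": 0.5, "turn": 0, "grip": 1},
    {"x": 0, "y": 0, "z": 0.8, "turn": 0.82, "grip": 1},
    {"x": 0, "y": 0, "z": 0.8, "turn": 0, "grip": 1},
    {"x": 0, "y": 0, "z": 0.6, "turn": 0, "grip": 1},
    {"x": 0, "y": 0, "z": 0.23, "turn": 0, "grip": 1},
    {"x": 0, "y": 0, "z": 0, "turn": 0, "grip": 1},
    {"x": 0, "y": 0, "z": 0, "turn": 0, "grip": -1},
    {"x": 0, "y": 0, "z": 0, "turn": 0, "grip": -1},
    {"x": 0, "y": 0, "z": 0, "turn": 0, "grip": -1},
    {"x": 0, "y": 0, "z": 0, "turn": 0, "grip": -1}
  ],
  "grip_force": 45
}}

```text
time: 17.4
tool_pos: [0.4703, 0.0204, 0.0442]
ee_rot: [0.131, 0.991, -0.0, 0.003]
wrist_force: [0.1, 0.5, 6.5]
grip_width: 0.0589
finger_force: 51.7
```

```bash
python3 - <<'E'
from h import *
plan(.425,-.268,.14,58)
E
```

```text
pos [0.4703 0.0204 0.0442] phi 74.9 w 0.0589 t 17.4 | shares xyz [-0.531 -4.836 -1.597] turn 3.379
```

Request:
{"fn": "jog_arm", "kwargs": {
  "increments": [
    {"x": 0, "y": 0, "z": -0.3, "turn": 0, "grip": -1},
    {"x": 0, "y": 0, "z": -0.6, "turn": 0, "grip": -1},
    {"x": 0, "y": 0, "z": -0.7, "turn": 0, "grip": -1},
    {"x": -0.09, "y": -0.8, "z": 0, "turn": 0, "grip": -1},
    {"x": -0.09, "y": -0.81, "z": 0, "turn": 0, "grip": -1},
    {"x": -0.09, "y": -0.81, "z": 0, "turn": 0, "grip": -1},
    {"x": -0.09, "y": -0.81, "z": 0, "turn": 0, "grip": -1},
    {"x": -0.09, "y": -0.81, "z": 0, "turn": 0, "grip": -1},
    {"x": -0.09, "y": -0.8, "z": 0, "turn": 0, "grip": -1},
    {"x": 0, "y": 0, "z": 0, "turn": 0.9, "grip": -1},
    {"x": 0, "y": 0, "z": 0, "turn": 0.9, "grip": -1},
    {"x": 0, "y": 0, "z": 0, "turn": 0.9, "grip": -1}
  ]
}}

```text
time: 18.9
tool_pos: [0.4236, -0.2681, 0.1373]
ee_rot: [0.249, 0.969, 0.0, -0.0]
wrist_force: [-0.4, 0.5, -1.4]
grip_width: 0.059
finger_force: 50.8
```

Request:
{"fn": "jog_arm", "kwargs": {
  "increments": [
    {"x": 0, "y": 0, "z": 0, "turn": 0.68, "grip": -1},
    {"x": 0, "y": 0, "z": 0, "turn": 0, "grip": -1},
    {"x": 0, "y": 0, "z": 0, "turn": 0, "grip": -1},
    {"x": 0, "y": 0, "z": 0, "turn": 0, "grip": -1}
  ]
}}

```text
time: 19.4
tool_pos: [0.424, -0.2681, 0.1376]
ee_rot: [0.275, 0.961, 0.0, -0.0]
wrist_force: [-0.6, 0.3, -2.4]
grip_width: 0.0592
finger_force: 50.8
```

```bash
python3 - <<'E'
from h import *
plan(.425,-.268,.0142,58)
c=cam("wrist");cv2.imwrite("pics/w8.png",c["image"][:,:,::-1])
h=hsv(c);m=cv2.inRange(h,(5,80,30),(25,255,255))
for k in blobs(m,300): print(np.round(k[:,0].mean(0)),*rect(ray(c,k[:,0],.004)))
E
```

```text
pos [ 0.424  -0.2681  0.1376] phi 58.02 w 0.0592 t 19.4 | shares xyz [-0.014  0.01   2.057] turn 0.004
[573. 305.] [ 650.6 -120.7] [119.2  78.6] 30.8
[320. 143.] [ 391.7 -247.4] [84.1 40.5] 58.1
[65. 12.] [ 212.3 -351.7] [56.4 16.2] 86.5
[28.  5.] [ 199.3 -371.7] [29.2 12.1] 58.1
```

View pics/w8.png

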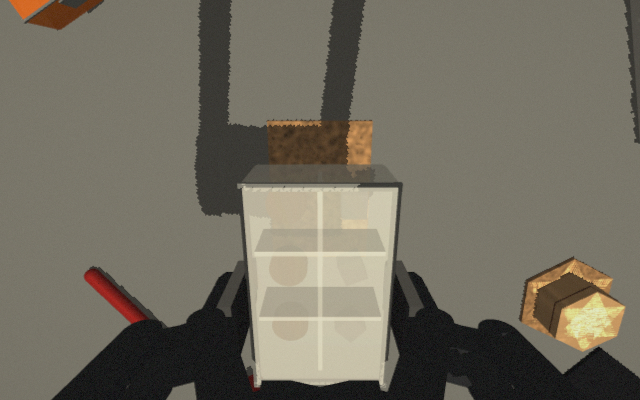

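The organizer is held level and square to its mat: lid corners are (243,186), (401,184), (385,388) and (258,388), and the mat's near edge is at row 122. The mallet handle is at (100,280), so I'll check clearance to it.

```bash
python3 - <<'E'
from h import *
c=cam("wrist");z=sensors.get_obs()["tool_pos"][2]+.0238
s=ray(c,[(243,186),(401,184),(385,388),(258,388)],z);print(*rect(s),s.mean(0),s.round(3)[:,:2].tolist())
print("mallet",ray(c,[(90,270),(135,318)],.01).round(3).tolist())
E
```

```text
[ 422.9 -265.7] [95.5 57.3] -31.9 [ 0.42305539 -0.26572337  0.16149169] [[0.368, -0.265], [0.397, -0.216], [0.479, -0.267], [0.448, -0.315]]
mallet [[0.377, -0.481, 0.01], [0.437, -0.482, 0.01]]
```

Request:
{"fn": "jog_arm", "kwargs": {
  "increments": [
    {"x": -0.05, "y": -0.01, "z": 0.6, "turn": 0, "grip": -1},
    {"x": 0, "y": 0, "z": 0.7, "turn": 0, "grip": -1},
    {"x": 0, "y": 0, "z": 0.55, "turn": 0, "grip": -1},
    {"x": 0, "y": 0, "z": 0, "turn": 0, "grip": -1},
    {"x": 0, "y": 0, "z": 0.08, "turn": 0, "grip": -1},
    {"x": 0, "y": 0, "z": 0.06, "turn": 0, "grip": -1},
    {"x": 0, "y": 0, "z": 0.04, "turn": 0, "grip": -1},
    {"x": 0, "y": 0, "z": 0.02, "turn": 0, "grip": -1},
    {"x": 0, "y": 0, "z": 0, "turn": 0, "grip": -1},
    {"x": 0, "y": 0, "z": 0, "turn": 0, "grip": -1}
  ]
}}

```text
time: 20.75
tool_pos: [0.4263, -0.2703, 0.0148]
ee_rot: [0.276, 0.961, -0.0, 0.0]
wrist_force: [-0.8, 0.2, -1.7]
grip_width: 0.0591
finger_force: 50.7
```

Request:
{"fn": "jog_arm", "kwargs": {
  "increments": [
    {"x": 0, "y": 0, "z": 0.02, "turn": 0, "grip": -1},
    {"x": 0, "y": 0, "z": 0.02, "turn": 0, "grip": -1},
    {"x": 0, "y": 0, "z": 0, "turn": 0, "grip": -1},
    {"x": 0, "y": 0, "z": 0, "turn": 0, "grip": -1}
  ]
}}

```text
time: 21.25
tool_pos: [0.4264, -0.2703, 0.0142]
ee_rot: [0.276, 0.961, -0.0, 0.0]
wrist_force: [-3.9, 3.0, 8.9]
grip_width: 0.059
finger_force: 52.0
```

Contact. Releasing, rising, and going back over the long organizer.

Request:
{"fn": "jog_arm", "kwargs": {
  "increments": [
    {"x": 0, "y": 0, "z": -0.02, "turn": 0, "grip": -1},
    {"x": 0, "y": 0, "z": 0, "turn": 0, "grip": 1},
    {"x": 0, "y": 0, "z": 0, "turn": 0, "grip": 1},
    {"x": 0, "y": 0, "z": 0, "turn": 0, "grip": 1},
    {"x": 0, "y": 0, "z": -0.5, "turn": 0, "grip": 1},
    {"x": 0, "y": 0, "z": -1, "turn": 0, "grip": 1},
    {"x": 0, "y": 0, "z": -1, "turn": 0, "grip": 1},
    {"x": 0, "y": 0, "z": -0.9, "turn": 0, "grip": 1},
    {"x": 0, "y": 0, "z": 0, "turn": 0, "grip": 1},
    {"x": 0, "y": 0, "z": 0, "turn": 0, "grip": 1}
  ]
}}

```text
time: 22.5
tool_pos: [0.426, -0.2701, 0.2169]
ee_rot: [0.276, 0.961, 0.0, -0.0]
wrist_force: [0.8, 0.2, -0.7]
grip_width: 0.0853
finger_force: 0.0
```

```bash
python3 - <<'E'
from h import *
plan(.4585,.021,.22,78.5)
c=cam("wrist");cv2.imwrite("pics/w9.png",c["image"][60:360,120:520,::-1].repeat(2,0).repeat(2,1))
h=hsv(c);m=cv2.inRange(h,(5,80,30),(25,255,255))
for k in blobs(m,300): print(np.round(k[:,0].mean(0)),*rect(ray(c,k[:,0],.004)))
E
```

```text
pos [ 0.426  -0.2701  0.2169] phi 57.99 w 0.0853 t 22.5 | shares xyz [ 2.113  4.401 -0.05 ] turn -4.101
[524. 261.] [ 647.1 -122.9] [108.   78.6] 30.4
[320. 157.] [ 425.5 -268.7] [120.5  84.5] -32.0
[125.  12.] [ 212.3 -343.8] [94.7 33.3] 58.0
```

View pics/w9.png

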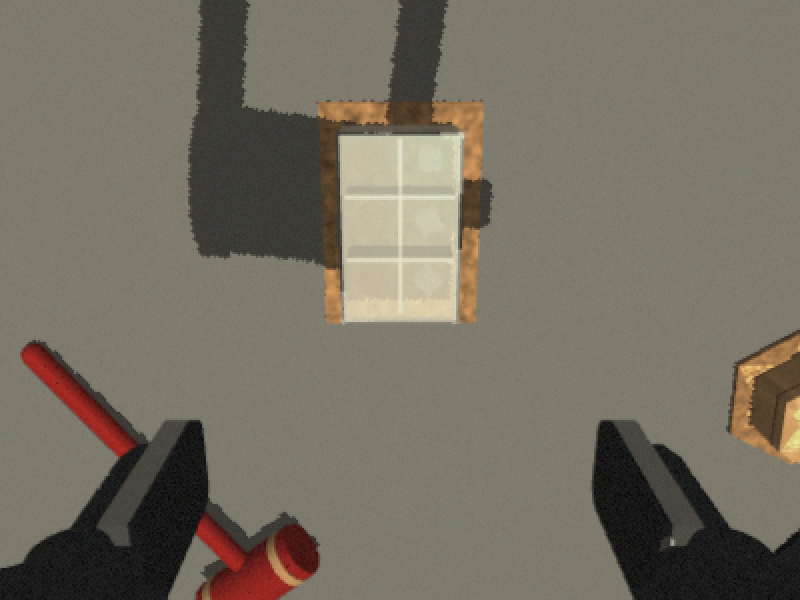

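The organizer is square on its mat. In the crop its lid corners are (338,133), (463,132), (457,322) and (343,322), inside the mat's (318,101) to (478,323).

```bash
python3 - <<'E'
from h import *
c=cam("wrist");s=ray(c,[(120+u/2,60+v/2) for u,v in [(338,133),(463,132),(457,322),(343,322)]],.038);print(*rect(s))
E
```

```text
[ 424.  -267.4] [94.3 57.7] -32.1
```

Request:
{"fn": "jog_arm", "kwargs": {
  "increments": [
    {"x": 0.42, "y": 0.88, "z": 0, "turn": 0, "grip": 1},
    {"x": 0.42, "y": 0.88, "z": 0, "turn": 0, "grip": 1},
    {"x": 0.42, "y": 0.88, "z": 0, "turn": 0, "grip": 1},
    {"x": 0.42, "y": 0.88, "z": 0, "turn": 0, "grip": 1},
    {"x": 0.42, "y": 0.88, "z": 0, "turn": 0, "grip": 1},
    {"x": 0, "y": 0, "z": 0, "turn": -1, "grip": 1},
    {"x": 0, "y": 0, "z": 0, "turn": -1, "grip": 1},
    {"x": 0, "y": 0, "z": 0, "turn": -1, "grip": 1},
    {"x": 0, "y": 0, "z": 0, "turn": -1, "grip": 1},
    {"x": 0, "y": 0, "z": 0, "turn": -0.1, "grip": 1},
    {"x": 0, "y": 0, "z": 0, "turn": 0, "grip": 1},
    {"x": 0, "y": 0, "z": 0, "turn": 0, "grip": 1}
  ]
}}

```text
time: 24.1
tool_pos: [0.4591, 0.0204, 0.2171]
ee_rot: [0.101, 0.995, 0.0, -0.0]
wrist_force: [-0.3, 0.3, 0.2]
grip_width: 0.0857
finger_force: 0.0
```

```bash
python3 - <<'E'
from h import *
c=cam("wrist");h=hsv(c)
# pale organizer: brighter than cart, low saturation
m=cv2.inRange(h,(0,0,140),(179,70,255));m[270:]=0
for k in blobs(m,1500): print(k[:,0].min(0),k[:,0].max(0),*rect(ray(c,k[:,0],.034)))
plan(.4588,.0215,.006,78.5)
E
```

```text
[  0 147] [ 64 249] [ 425.2 -272.1] [95.  59.5] -32.1
[287  90] [353 248] [458.   21.9] [158.7  60.8] -11.3
pos [0.4592 0.0204 0.2173] phi 78.46 w 0.0852 t 24.15 | shares xyz [0.009 0.017 3.521] turn -0.008
```

Request:
{"fn": "jog_arm", "kwargs": {
  "increments": [
    {"x": 0.02, "y": 0.02, "z": 0.6, "turn": -0.05, "grip": 1},
    {"x": 0, "y": 0, "z": 0.9, "turn": 0, "grip": 1},
    {"x": 0, "y": 0, "z": 0.9, "turn": 0, "grip": 1},
    {"x": 0, "y": 0, "z": 0.7, "turn": 0, "grip": 1},
    {"x": 0, "y": 0, "z": 0.38, "turn": 0, "grip": 1},
    {"x": 0, "y": 0, "z": 0, "turn": 0, "grip": 1},
    {"x": 0, "y": 0, "z": 0, "turn": 0, "grip": -1},
    {"x": 0, "y": 0, "z": 0, "turn": 0, "grip": -1},
    {"x": 0, "y": 0, "z": 0, "turn": 0, "grip": -1},
    {"x": 0, "y": 0, "z": 0, "turn": 0, "grip": -1}
  ],
  "grip_force": 60
}}

```text
time: 25.4
tool_pos: [0.4603, 0.0217, 0.0109]
ee_rot: [0.098, 0.995, 0.0, 0.002]
wrist_force: [-0.4, 0.5, 6.1]
grip_width: 0.0605
finger_force: 69.4
```

```bash
python3 - <<'E'
from h import *
plan(.6422,.1108,.11,111)
E
```

```text
pos [0.4603 0.0217 0.0109] phi 78.74 w 0.0605 t 25.4 | shares xyz [-2.692  2.05  -1.638] turn -6.451
```

Request:
{"fn": "jog_arm", "kwargs": {
  "increments": [
    {"x": 0, "y": 0, "z": -0.3, "turn": 0, "grip": -1},
    {"x": 0, "y": 0, "z": -0.6, "turn": 0, "grip": -1},
    {"x": 0, "y": 0, "z": -0.75, "turn": 0, "grip": -1},
    {"x": -0.54, "y": 0.41, "z": 0, "turn": 0, "grip": -1},
    {"x": -0.54, "y": 0.41, "z": 0, "turn": 0, "grip": -1},
    {"x": -0.54, "y": 0.41, "z": 0, "turn": 0, "grip": -1},
    {"x": -0.54, "y": 0.41, "z": 0, "turn": 0, "grip": -1},
    {"x": -0.53, "y": 0.41, "z": 0, "turn": 0, "grip": -1},
    {"x": 0, "y": 0, "z": 0, "turn": -0.8, "grip": -1},
    {"x": 0, "y": 0, "z": 0, "turn": -0.8, "grip": -1},
    {"x": 0, "y": 0, "z": 0, "turn": -0.8, "grip": -1},
    {"x": 0, "y": 0, "z": 0, "turn": -0.8, "grip": -1}
  ]
}}

```text
time: 26.9
tool_pos: [0.6399, 0.111, 0.1064]
ee_rot: [-0.043, 0.999, 0.0, -0.001]
wrist_force: [-0.3, -0.1, -3.2]
grip_width: 0.0608
finger_force: 68.5
```

Request:
{"fn": "jog_arm", "kwargs": {
  "increments": [
    {"x": 0, "y": 0, "z": 0, "turn": -0.8, "grip": -1},
    {"x": 0, "y": 0, "z": 0, "turn": -0.8, "grip": -1},
    {"x": 0, "y": 0, "z": 0, "turn": -0.8, "grip": -1},
    {"x": 0, "y": 0, "z": 0, "turn": -0.8, "grip": -1},
    {"x": 0, "y": 0, "z": 0, "turn": 0, "grip": -1},
    {"x": 0, "y": 0, "z": 0, "turn": 0, "grip": -1},
    {"x": 0, "y": 0, "z": 0, "turn": 0, "grip": -1}
  ]
}}

```text
time: 27.78
tool_pos: [0.6406, 0.111, 0.1075]
ee_rot: [-0.18, 0.984, 0.0, -0.0]
wrist_force: [0.2, -0.0, -3.5]
grip_width: 0.0606
finger_force: 68.5
```

```bash
python3 - <<'E'
from h import *
plan(.6422,.1108,.0149,111)
c=cam("wrist");cv2.imwrite("pics/w10.png",c["image"][:,:,::-1])
h=hsv(c);m=cv2.inRange(h,(5,80,30),(25,255,255))
for k in blobs(m,300): print(np.round(k[:,0].mean(0)),*rect(ray(c,k[:,0],.004)))
print(sensors.get_obs()["wrist_force"])
E
```

```text
pos [0.6406 0.111  0.1075] phi 110.71 w 0.0606 t 27.77 | shares xyz [-0.025 -0.013  1.544] turn -0.058
[318.  84.] [561.5  79.5] [86.1  9.6] -69.3
[22. 88.] [ 639.7 -101.1] [79.7 43.4] 3.9
[595.  44.] [474.2 242.8] [64.9 34.2] 63.6
[-1.32271449  0.57145338 -3.49754821]
```

View pics/w10.png

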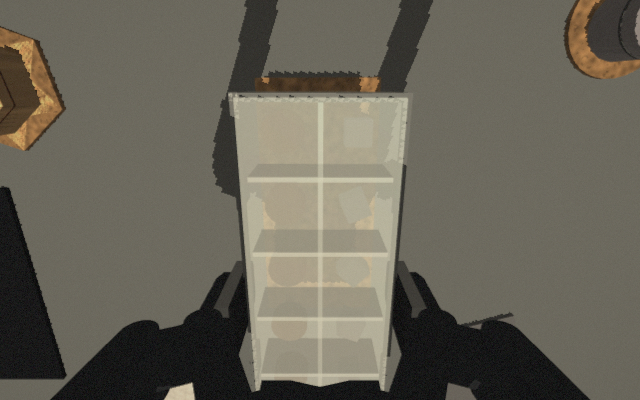

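The long organizer is held level and square. Its lid's near edge is at row 96 and the mat's near edge is at row 75. I'll check the offset along its length.

```bash
python3 - <<'E'
from h import *
c=cam("wrist");o=sensors.get_obs();z=o["tool_pos"][2]+.0231
u=np.array([np.cos(np.radians(21)),np.sin(np.radians(21)),0])
e=ray(c,[(234,96),(408,96),(258,389),(386,389)],z);print(e.round(4).tolist(),rect(e));n=e[:2].mean(0)+.08*u;print(n)
E
```

```text
[[0.576, 0.0562, 0.1308], [0.5554, 0.1105, 0.1308], [0.6946, 0.1017, 0.1308], [0.674, 0.1561, 0.1308]] (array([625. , 106.1]), array([127.3,  58.2]), 21.0)
[0.64043514 0.1120003  0.13077335]
```

Request:
{"fn": "jog_arm", "kwargs": {
  "increments": [
    {"x": -0.03, "y": -0.02, "z": 0.5, "turn": -0.03, "grip": -1},
    {"x": 0, "y": 0, "z": 0.6, "turn": 0, "grip": -1},
    {"x": 0, "y": 0, "z": 0.25, "turn": 0, "grip": -1},
    {"x": 0, "y": 0, "z": 0, "turn": 0, "grip": -1},
    {"x": 0, "y": 0, "z": 0.07, "turn": 0, "grip": -1},
    {"x": 0, "y": 0, "z": 0.06, "turn": 0, "grip": -1},
    {"x": 0, "y": 0, "z": 0.04, "turn": 0, "grip": -1},
    {"x": 0, "y": 0, "z": 0.02, "turn": 0, "grip": -1},
    {"x": 0, "y": 0, "z": 0, "turn": 0, "grip": -1},
    {"x": 0, "y": 0, "z": 0, "turn": 0, "grip": -1}
  ]
}}

```text
time: 29.12
tool_pos: [0.6429, 0.1105, 0.0155]
ee_rot: [-0.181, 0.983, 0.0, 0.0]
wrist_force: [0.8, -0.1, -3.3]
grip_width: 0.0606
finger_force: 68.4
```

Request:
{"fn": "jog_arm", "kwargs": {
  "increments": [
    {"x": 0, "y": 0, "z": 0.015, "turn": 0, "grip": -1},
    {"x": 0, "y": 0, "z": 0.015, "turn": 0, "grip": -1},
    {"x": 0, "y": 0, "z": 0, "turn": 0, "grip": -1},
    {"x": 0, "y": 0, "z": 0, "turn": 0, "grip": -1}
  ]
}}

```text
time: 29.62
tool_pos: [0.643, 0.1105, 0.015]
ee_rot: [-0.181, 0.983, -0.0, 0.0]
wrist_force: [-4.3, -0.1, 5.4]
grip_width: 0.0609
finger_force: 69.4
```

Contact. Releasing and rising.

Request:
{"fn": "jog_arm", "kwargs": {
  "increments": [
    {"x": 0, "y": 0, "z": -0.02, "turn": 0, "grip": -1},
    {"x": 0, "y": 0, "z": 0, "turn": 0, "grip": 1},
    {"x": 0, "y": 0, "z": 0, "turn": 0, "grip": 1},
    {"x": 0, "y": 0, "z": 0, "turn": 0, "grip": 1},
    {"x": 0, "y": 0, "z": -0.5, "turn": 0, "grip": 1},
    {"x": 0, "y": 0, "z": -1, "turn": 0, "grip": 1},
    {"x": 0, "y": 0, "z": -1, "turn": 0, "grip": 1},
    {"x": 0, "y": 0, "z": -1, "turn": 0, "grip": 1},
    {"x": 0, "y": 0, "z": 0, "turn": 0, "grip": 1},
    {"x": 0, "y": 0, "z": 0, "turn": 0, "grip": 1}
  ]
}}

```text
time: 30.88
tool_pos: [0.6427, 0.1105, 0.2245]
ee_rot: [-0.181, 0.983, 0.0, 0.0]
wrist_force: [-1.1, -0.3, -0.5]
grip_width: 0.0856
finger_force: 0.0
```

```bash
python3 - <<'E'
from h import *
c=cam("wrist");cv2.imwrite("pics/w11.png",c["image"][:,:,::-1])
h=hsv(c);m=cv2.inRange(h,(0,0,140),(179,70,255));m[270:]=0
for k in blobs(m,1500): print("org",*rect(ray(c,k[:,0],.038)))
m=cv2.inRange(h,(5,80,30),(25,255,255))
for k in blobs(m,300): print(np.round(k[:,0].mean(0)),*rect(ray(c,k[:,0],.004)))
E
```

```text
org [642.2 109.9] [159.5  62. ] 20.6
org [459.1 251.9] [40.6 40.5] 73.1
[236. 389.] [981.8 112.9] [56.3 30.4] -89.8
[ 26. 354.] [1036.5 -146. ] [145.3  98.8] 4.0
[622. 165.] [534.6 405.4] [134.   66.4] 37.8
[320. 150.] [643.4 110.8] [184.4  86.4] 21.0
[97. 82.] [ 641.1 -129.7] [98.4 79. ] -89.9
[514.  44.] [460.9 245. ] [66.  57.1] 27.2
```

View pics/w11.png

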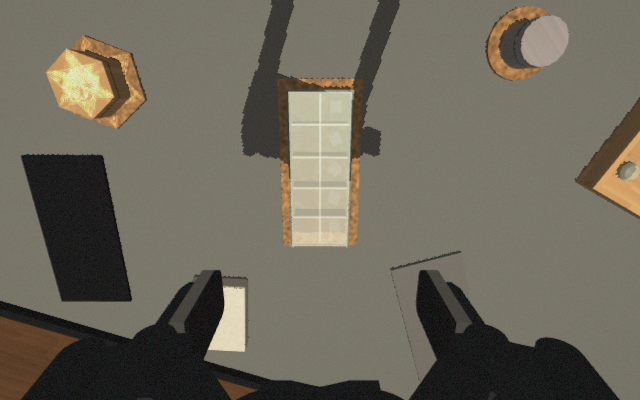

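The long organizer at (320,168) is centred on its mat, (642.2,109.9) against (643.4,110.8) mm, and parallel to it within 0.4°. The tin and the dice box are on their mats too. The gripper is clear of everything, so I'm handing in.

```bash
python3 -c "
from bench import bot
print(bot.hand_in())"
```

```text
the job is handed in; nothing more can be done
None
```

The job is handed in at about 31 s of the 131 s allowed: the tin, dice box, short organizer and long organizer each rest upright and centred on their own mats to within about 2 mm, and the arm never came near the mallet or dice tray.

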